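# Swing the fish plaque nose-down and lock it in the drying rack

## Task

Grip the black wooden fish plaque firmly by the ends of the steel pin through its tail and lift it clear of its stand still roughly level; then, in mid-air and with the hand pointing down, ease your grip so that the fish swings down about the pin until it hangs nose-down, then tighten again. Lower it so its nose stands on the floor of the drying rack's slot before you let go, then push the free end of the rack's swinging keeper bar fully home against its stop so that the fish stands locked in, upright. Do not push the other things on the table about.

Things in the scene. Friction and masses are not known exactly. Their poses are not given: they have to be found in the camera images.
- fish: flat black-painted wooden fish, 0.10 kg, 170 mm long, 75 mm wide, 18 mm thick, both faces alike. Tail: straight tab 20 mm wide, crossed by a steel pin. Origin: middle of that pin, 69 mm above the table at the start; nose 145 mm from it, tail end 25 mm. Own x: nose to tail, y: along the pin, z: thickness. It starts flat on the stand, the tail overhanging roughly towards the robot, pin ends free
- fish_pin (a point): middle of the tail pin (the fish's origin): 8 mm diameter, domed ends, 30 mm long overall, so 5 mm proud of each side of the tail. Grip across its two ends. A firm grip (30 to 50 N) holds the fish level when lifted, sagging some 10 degrees; a light one (5 to 8 N) still carries it but lets it swing about the pin by its own weight to within some 10 degrees of straight down in a second
- fish_nose (a point): middle of the fish's blunt nose end, 44 mm wide, 145 mm from the pin along the fish's -x. The centre of mass lies about 80 mm from the pin towards it
- stand: fixed dark wooden block 80 x 60 x 60 mm high with a painted white band, on which the fish lies at the start. Origin: centre of its underside; yaw varies
- rack: fixed pale wooden drying rack, base 90 x 230 x 12 mm. Origin: centre of its underside. Own x: from its low front lip to its high back board; own y: along the slot, towards the keeper's pivot; yaw within 0.3 rad. Front lip 12 mm thick, top 68 mm above the table, y -90 to +90 mm; back board 12 mm thick, top at 110 mm
- rack_floor (a point): middle of the slot's floor, 12 mm above the rack's origin. The slot runs along the rack's y and is 34 mm wide (x -17 to +17 mm). Use y -75 to +80 mm for the middle of the nose: at y -99 mm stands a stop block (12 mm in y, x -17 to +27 mm, top at 107 mm)
- keeper (a joint): angle in rad of the dark wooden keeper bar about its upright pin: 0 = fully home at its stop, lying along the front of the slot above the lip; it grows as the free end swings out to the rack's front (-x). Starts at 0.8 to 1.2, at most 1.35. The bar is level, 212 mm long, 16 mm thick, 20 mm high, centred 95 mm above the table. It stays where left; about 1 N at its end moves it
- keeper_pivot (a point): the keeper's pivot, 95 mm above the table, at x -25, y +103 mm in the rack's frame; its pin's top is at 126 mm
- keeper_end (a point): point on the keeper's centre line 200 mm from the pivot, at its free end, 95 mm above the table
- brush: loose paint brush lying on the table between stand and rack; a bystander
- tin: loose open metal paint tin, 84 mm diameter, 100 mm high, behind the work; a bystander
- bottle: loose clear bottle, 220 mm high; a bystander
- dish: loose white plate, 200 mm diameter, with a cake of white paint on it; a bystander
- jar: loose glass jar, 80 mm high; a bystander
- scraper: loose spatula lying on the table; a bystander
There are look-alikes about, which are no part of the job. Of the things that look like the fish, the largest one is meant.

How it is judged:
By the outcome, as a careful person would: the job done as asked, in the order asked, and still so for the second after the job is handed in, with the robot touching nothing.
It also fails if it takes over 72 s, if anything falls off the work surface, if the arm or the gripper's body presses on something with over 40 N, if the wrist force passes 120 N, or if a joint passes its speed limit or range.

## Robot

A 6-joint arm with a two-finger parallel gripper is mounted at the origin on the work surface. World frame = base frame: x ahead of the robot, y to its left, z up, the work surface at z = 0. Lengths are in m, angles in degrees, forces in N, time in s.
With the tool pointing down it reaches from about 0.275 to 0.725 m from the base axis. Payload 15.9 kg.
Tool frame: the origin (TCP) lies midway between the tips of the shut fingers; the grasp point (between the pads) lies 19 mm behind it (ctrl.grip_point_offset is the z of the grasp point in the tool frame, in m); z points along the fingers, y is the line along which they close (so a half turn about z gives the same grasp; the last joint's range is limited). The gripper opens to 85 mm and grips with 20 to 120 N. Pads are 22 mm wide; open, the fingers measure 114 mm over their backs; the gripper's body (76 mm by 85 mm) begins 54 mm behind the grasp point. The pads swing forward as they close: fully open they stand 13 mm farther back than shut.
Start: joints at [65.088, 12.198, -1.971, 75.831, 0, 90], TCP at [0.211, 0.453, 0.231] pointing down, gripper open.
Joint ranges: [-170.91, 170.91], [-42.67, 98.43], [-65.05, 77.54], [-120.47, 116.71], [-90, 82.35], [-180, 180]. Speed limits (degrees/s): [108.29, 108.29, 136.94, 147.25, 180, 180].

## Interface

Orientations are given as a 3x3 rotation matrix whose columns are the frame's x, y, z axes.
In Python, from cell import ctrl, kinematics, monitor, vision, search_frame gives the robot as it stands. Calls block until the motion is done:
- ctrl.goto(position, orientation): joint-space move of the TCP to a pose.
- ctrl.movel(position, attitude=None, vel=0.15): straight line of the TCP; attitude=None keeps the orientation; vel is the mean speed in m/s.
- ctrl.movej(angles): joint-space move.
- ctrl.ungrasp() and ctrl.clamp(effort=None): open the fingers fully, or close them until they stop; effort is the grip in N (None keeps the last).
- ctrl.hold(seconds).
- kinematics.ik(position, orientation): joint angles nearest the present ones, or None.
- monitor.observe(): the state.
- vision.capture(name): name is "side" or "top" or "wrist"; returns (picture, depth): 384x512x3 uint8, red, green, blue; 384x512 float32, m along the optical axis (not along the pixel's ray), 0 where there is no reading.
- vision.camera_info(name): a dict with "K" (3x3 intrinsics, pixels), "eye" and "orientation" of the camera in the world. Camera axes: x right, y down, z forward; pixel columns grow to the right and rows downward; lengths in m; the calibration is good to about 2 mm. The wrist camera is an equidistant fisheye: a pixel r from the principal point sees the ray r / f radians off the axis. A picture is of the moment at which its call begins: read the wrist's pose just before it. camera_info takes no time and is no camera call; for the wrist camera it gives the pose at the moment of the call.
A pose or a line that the arm cannot do raises ctrl.IKError and nothing moves.
- ctrl.job_done(): hands the job in; it is judged then, once.
Trained networks look in the newest picture that a camera, given by its name, has taken for a name from the list of things; names that differ only in an ending like _2 or _b are one class to them, and where a whole thing is asked for, a point or a joint stands for the part that bears it (a point fixed in the world has none). Each returns a list of dicts, best first, with "p" (0 to 1); they miss things now and then, are a little off and sometimes report something else, mostly with a low value. They report only what shows in the picture. A call takes as long as a camera call. They do not tell look-alikes from the thing itself.
- search_frame(thing, camera): "location" ([column, row] in pixels, amid what is visible of it).
The state is a dict: "time_s": time; "joint_pos": joint angles; "joint_vel": joint speeds; "joint_torque": joint torques, N m; "position": TCP position; "tool_rot": TCP orientation; "force": force on the tool from outside, world axes, zero at the start; "ft_torque": the same for the moment, N m; "finger_gap": finger opening in m; "gripper_force": force on a finger pad.
Only numpy, scipy, OpenCV 4.12 (cv2) and the standard library are available. Lean on these libraries where they do the work, as an engineer would, in place of code of your own. Each camera call takes 0.05 s, during which the arm holds its last target. There are 200 camera calls.

## Working session

There is one attempt and no reset: what is moved stays moved. The work goes in short steps, each a Python script; the robot and the scene stay as the last script left them, time stands still between calls to the robot, and variables do not carry over. Pictures are saved under pics/ and viewed, at most 10 in all, crops included, and the job is handed in when it is done.

```bash
ls; mkdir -p pics
cat > h.py <<'E'
import numpy as np, cv2
from cell import ctrl, kinematics, monitor, vision, search_frame
def pix2w(cam,info,u,v,d):
    K=np.array(info["K"]);R=np.array(info["orientation"]);e=np.array(info["eye"])
    r=np.stack([(np.asarray(u)-K[0,2])/K[0,0]*d,(np.asarray(v)-K[1,2])/K[1,1]*d,np.asarray(d)*1.0],-1)
    return r@R.T+e
def cloud(cam):
    im,d=vision.capture(cam);info=vision.camera_info(cam)
    v,u=np.mgrid[:d.shape[0],:d.shape[1]]
    P=pix2w(cam,info,u,v,d);P[d==0]=np.nan
    return im,d,P
def save(n,im): cv2.imwrite('pics/'+n,cv2.cvtColor(im,cv2.COLOR_RGB2BGR))
E
python3 - <<'E'
from h import *
for c in("top","side"):
    im,d,P=cloud(c);save(c+'0.png',im);np.savez(c+'0.npz',im=im,d=d,P=P)
    i=vision.camera_info(c);print(c,i["eye"],np.round(i["orientation"],2).tolist(),i["K"][0][0])
    for t in("fish","fish_pin","fish_nose","stand","rack","rack_floor","keeper","keeper_pivot","keeper_end","tin","bottle","jar","brush","dish","scraper"):
        print(t,[(np.round(r["location"]).tolist(),round(r["p"],2),np.round(P[int(r["location"][1]),int(r["location"][0])],3).tolist()) for r in search_frame(t,c)[:3]])
print(ctrl.grip_point_offset,monitor.observe())
E
```

```text
pics
top [ 0.50591702 -0.02439716  1.4341358 ] [[0.01, -1.0, 0.07], [-1.0, -0.01, 0.0], [-0.0, -0.07, -1.0]] 458.17385057252784
fish [([282.0, 188.0], 0.88, [0.612, -0.142, 0.078]), ([279.0, 284.0], 0.82, [0.325, -0.135, 0.013]), ([319.0, 241.0], 0.61, [0.454, -0.261, 0.014])]
fish_pin [([317.0, 239.0], 0.97, [0.463, -0.255, 0.016]), ([283.0, 192.0], 0.88, [0.601, -0.145, 0.076]), ([280.0, 285.0], 0.79, [0.322, -0.141, 0.009])]
fish_nose [([280.0, 284.0], 0.78, [0.326, -0.141, 0.016]), ([280.0, 194.0], 0.74, [0.598, -0.136, 0.075])]
stand []
rack [([180.0, 194.0], 0.92, [0.601, 0.17, 0.009]), ([168.0, 227.0], 0.45, [0.495, 0.19, 0.105])]
rack_floor [([182.0, 197.0], 0.82, [0.591, 0.164, 0.013])]
keeper [([170.0, 229.0], 0.57, [0.49, 0.188, 0.101])]
keeper_pivot [([172.0, 229.0], 0.96, [0.493, 0.179, 0.101])]
keeper_end [([170.0, 233.0], 0.82, [0.481, 0.188, 0.099])]
tin [([240.0, 124.0], 0.71, [0.821, -0.012, 0.004])]
bottle [([372.0, 166.0], 0.81, [0.671, -0.385, 0.164])]
jar [([378.0, 228.0], 0.83, [0.495, -0.421, 0.079])]
brush [([227.0, 232.0], 0.86, [0.484, 0.023, 0.022]), ([170
[... 1609 characters left out ...]
.94114313e-04,  9.00023722e+01]), 'joint_vel': array([-0.10367063, -0.06998109,  0.0456845 , -0.07195438, -0.00570655,
        0.05863374]), 'joint_torque': array([ 3.33051648e-03, -6.85958362e+01,  4.87325764e+01,  1.25942221e-03,
        2.48400947e-04, -5.13879729e-05]), 'position': array([0.21062888, 0.45346273, 0.23130503]), 'tool_rot': array([[-9.06922594e-01,  4.21297292e-01,  1.78135180e-05],
       [ 4.21297293e-01,  9.06922594e-01,  2.20225180e-05],
       [-6.87745476e-06,  2.74775060e-05, -1.00000000e+00]]), 'force': array([ 0.1198276 , -0.3687435 ,  0.29643928]), 'ft_torque': array([ 0.00561918, -0.01426024,  0.01643455]), 'gripper_force': 0.0, 'finger_gap': 0.08557575002691915}
```

Run:
```python
from h import *
z=np.load('top0.npz');im,P=z['im'],z['P']
save('a.png',cv2.resize(im[130:320,110:370],None,fx=3,fy=3,interpolation=cv2.INTER_CUBIC))
# fish: top face
m=(P[...,2]>.062)&(P[...,2]<.095)&(abs(P[...,0]-.58)<.17)&(abs(P[...,1]+.14)<.11)
n,l,s,c=cv2.connectedComponentsWithStats(m.astype(np.uint8));k=1+np.argmax(s[1:,4]);mm=l==k
print(s[1:])
q=P[mm];print(len(q),q.min(0),q.max(0),np.median(q[:,2]))
xy=q[:,:2];mu=xy.mean(0);w,V=np.linalg.eigh(np.cov((xy-mu).T));a=V[:,1];a=a if a[0]<0 else -a;b=np.array([-a[1],a[0]])
t=(xy-mu)@a;y=(xy-mu)@b
print('mu',mu,'axis',a,'yaw',np.degrees(np.arctan2(a[1],a[0])))
for lo in np.arange(-.1,.11,.008):
    k=(t>=lo)&(t<lo+.008)
    if k.any():print(round(lo,3),k.sum(),np.round([y[k].min(),y[k].max(),np.median(q[k,2])],3))
# rack
for nm,lo,hi in(("back",.104,.116),("lip",.062,.073),("keeper",.098,.110),("pin",.118,.135)):
    k=(P[...,2]>lo)&(P[...,2]<hi)&(abs(P[...,0]-.55)<.2)&(P[...,1]>.04)&(P[...,1]<.34)
    r=cv2.minAreaRect((P[k][:,:2]*1000).astype(np.float32)) if k.sum()>2 else None
    print(nm,k.sum(),r, np.median(P[k][:,2]) if k.any() else 0)
```

```text
[[269 171  25  58 940]]
940 [ 0.49396567 -0.17529134  0.06203044] [ 0.6634674  -0.10285842  0.08475485] 0.07702081894770885
mu [ 0.59439399 -0.14037975] axis [-0.9969273  -0.07833232] yaw -175.50728619549338
-0.068 44 [-0.024  0.024  0.078]
-0.06 55 [-0.03   0.029  0.077]
-0.052 58 [-0.031  0.032  0.077]
-0.044 61 [-0.034  0.034  0.077]
-0.036 68 [-0.035  0.038  0.077]
-0.028 67 [-0.036  0.036  0.078]
-0.02 66 [-0.036  0.036  0.077]
-0.012 70 [-0.036  0.035  0.077]
-0.004 64 [-0.035  0.034  0.077]
0.004 58 [-0.032  0.034  0.076]
0.012 57 [-0.029  0.031  0.077]
0.02 48 [-0.027  0.027  0.077]
0.028 40 [-0.021  0.027  0.077]
0.036 28 [-0.017  0.016  0.078]
0.044 20 [-0.01   0.01   0.078]
0.052 21 [-0.009  0.009  0.077]
0.06 16 [-0.009  0.008  0.076]
0.068 23 [-0.013  0.014  0.076]
0.076 25 [-0.013  0.013  0.078]
0.084 20 [-0.009  0.012  0.076]
0.092 23 [-0.012  0.012  0.077]
0.1 8 [-0.006  0.014  0.077]
back 515 ((523.0170288085938, 150.20474243164062), (214.7229461669922, 215.5274658203125), 11.15101146697998) 0.10773797472122237
lip 274 ((595.0931396484375, 159.81027221679688), (53.51207733154297, 209.08126831054688), 13.542871475219727) 0.06716445899073042
keeper 651 ((520.5955810546875, 149.6359100341797), (220.20777893066406, 215.8042449951172), 11.102210998535156) 0.10485790424678387
pin 9 ((595.4328002929688, 164.49395751953125), (6.899929046630859, 209.58970642089844), 23.300899505615234) 0.12341547980253353
```

View pics/a.png

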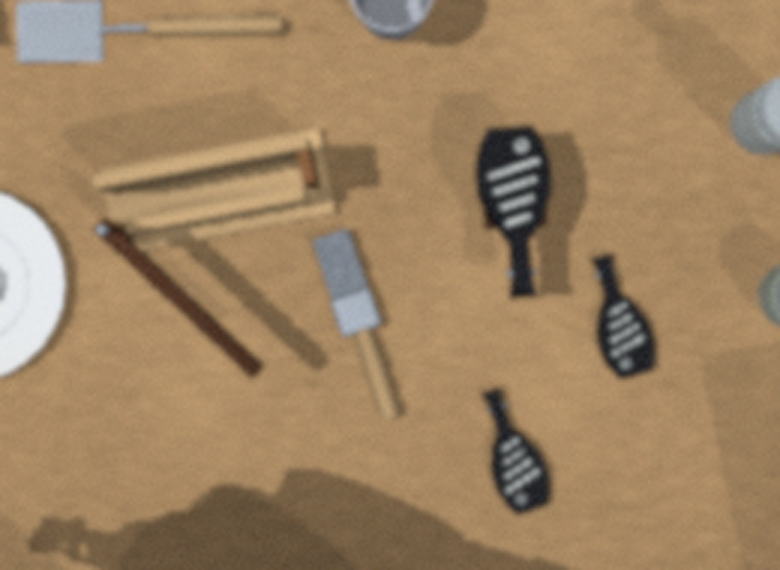

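```bash
cat > rack.py <<'E'
from h import *
def rect(m,P): 
    r=cv2.minAreaRect((P[m][:,:2]*1000).astype(np.float32));return r
if __name__=="__main__":
  for c in("top","side"):
    z=np.load(c+'0.npz');im,P=z['im'].astype(int),z['P']
    roi=(P[...,0]>.40)&(P[...,0]<.72)&(P[...,1]>.02)&(P[...,1]<.34)
    pale=im[...,0]>130
    dark=(im[...,0]<100)
    th=.217;ex=np.array([np.cos(th),np.sin(th)]);ey=np.array([-ex[1],ex[0]])
    kb=roi&(P[...,2]>.104)&(P[...,2]<.115)&pale&((P[...,:2]-[.593,.165])@ex>.0)
    kl=roi&(P[...,2]>.060)&(P[...,2]<.074)&pale&((P[...,:2]-[.593,.165])@ex<-.008)
    kk=roi&(P[...,2]>.095)&(P[...,2]<.112)&dark&((P[...,:2]-[.593,.165])@ex<-.01)
    for nm,m in(("back",kb),("lip",kl),("keeper",kk)):
        q=P[m];vx,vy,x0,y0=cv2.fitLine((q[:,:2]).astype(np.float32),cv2.DIST_HUBER,0,.005,.001).ravel()
        t=(q[:,:2]-[x0,y0])@[vx,vy]
        s=(q[:,:2]-[x0,y0])@[-vy,vx]
        print(c,nm,m.sum(),'dir',np.degrees(np.arctan2(vy,vx)),'ends',np.round([[x0+vx*e,y0+vy*e] for e in np.percentile(t,[1,99])],4).tolist(),'w',np.percentile(s,[2,98]),np.median(q[:,2]))
E
python3 rack.py
```

```text
top back 315 dir -78.96162 ends [[0.6027, 0.2673], [0.642, 0.0658]] w [-0.0166388   0.00609969] 0.10905144055084737
top lip 248 dir -78.821686 ends [[0.5609, 0.2424], [0.5948, 0.0708]] w [-0.005994    0.00600352] 0.06703596469430217
top keeper 330 dir 47.4613 ends [[0.4224, 0.1129], [0.5548, 0.2571]] w [-0.00715376  0.00659599] 0.10358770871497858
side back 287 dir -80.15372 ends [[0.6023, 0.2722], [0.6377, 0.0682]] w [-0.01529533  0.00733313] 0.10864168157057363
side lip 218 dir -77.9767 ends [[0.5524, 0.2723], [0.5958, 0.0686]] w [-0.00792207  0.00744614] 0.06663599839884365
side keeper 86 dir 47.75532 ends [[0.4176, 0.1233], [0.5545, 0.2741]] w [-0.00195291  0.00120082] 0.09868541117986113
```

```bash
cat >> h.py <<'E'
def Rdown(th,tilt=0):
    """tool y = (-sin,cos) th, z down; tilt about tool y (deg)"""
    y=np.array([-np.sin(th),np.cos(th),0]);z=np.array([0,0,-1.]);x=np.cross(y,z)
    R=np.stack([x,y,z],1);t=np.radians(tilt)
    return R@np.array([[np.cos(t),0,np.sin(t)],[0,1,0],[-np.sin(t),0,np.cos(t)]])
G=0.0187
TF=np.arctan2(.0783,.997); PIN=np.array([.5181,-.1464,.069])
TR=.194; RO=np.array([.600,.1615]); EX=np.array([np.cos(TR),np.sin(TR)]);EY=np.array([-EX[1],EX[0]])
def st(*k):
    o=monitor.observe();print('t',round(o['time_s'],2),'pos',np.round(o['position'],4),'F',np.round(o['force'],1),'gap',round(o['finger_gap'],4),'gf',round(o['gripper_force'],1))
    return o
E
python3 - <<'E'
from h import *
R=Rdown(TF)
ctrl.goto([PIN[0],PIN[1],.20],R);st()
im,d=vision.capture("wrist");save('w1.png',im)
ctrl.movel([PIN[0],PIN[1],.069-G-.0015],vel=.12);st()
im,d,P=cloud("top");save('t1.png',im)
im,d,P=cloud("side");save('s1.png',cv2.resize(im[90:290,160:400],None,fx=3,fy=3))
print(monitor.observe()['joint_pos'])
E
```

```text
t 4.0 pos [ 0.5183 -0.1458  0.2   ] F [ 0.3  0.7 -0.7] gap 0.085 gf 0.0
t 5.46 pos [ 0.5186 -0.1465  0.0494] F [-0.2 -0.3 -0.1] gap 0.0856 gf 0.0
[-1.57766567e+01  2.25804592e+01 -1.50628360e+01  5.22935021e+01
  1.47849099e-03 -2.02672031e+01]
```

View pics/w1.png

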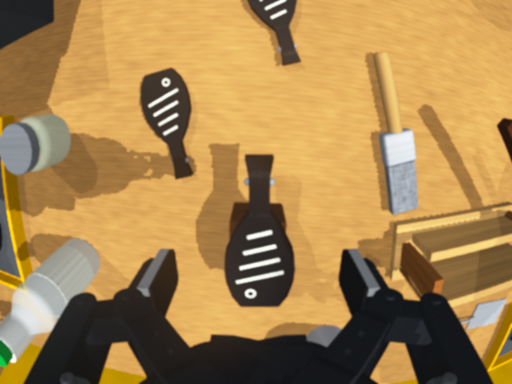

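View pics/s1.png

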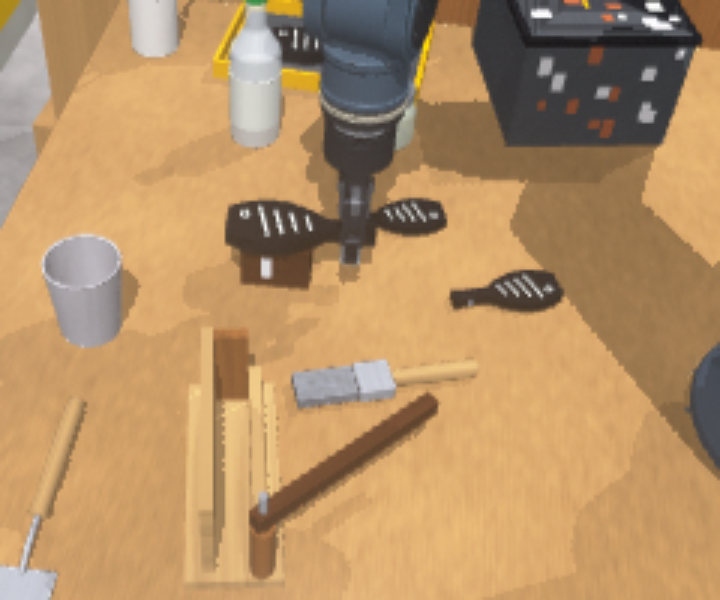

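Wrist view: the large fish lies squarely between the fingers, its pin at about (259,182) and its nose at (260,300). Side view: the fingers stand at the pin around (350,225), clear of the stand. Next I grip and lift.

Run:
```python
from h import *
ctrl.clamp(40);ctrl.hold(.3);o=st()
p=o['position']
ctrl.movel([PIN[0],PIN[1],p[2]+.05],vel=.06);st()
ctrl.movel([PIN[0],PIN[1],.27],vel=.12);ctrl.hold(.3);st()
im,d,P=cloud("side");save('s2.png',cv2.resize(im[50:250,160:400],None,fx=3,fy=3));np.savez('side2.npz',P=P,im=im)
```

```text
t 6.46 pos [ 0.5181 -0.1464  0.0488] F [0.6 0.1 0.7] gap 0.0261 gf 39.2
t 7.44 pos [ 0.5178 -0.1463  0.0984] F [-0.2  0.2 -2.7] gap 0.0261 gf 39.3
t 9.32 pos [ 0.518  -0.1464  0.2698] F [ 0.   0.3 -0.4] gap 0.0263 gf 39.3
```

View pics/s2.png

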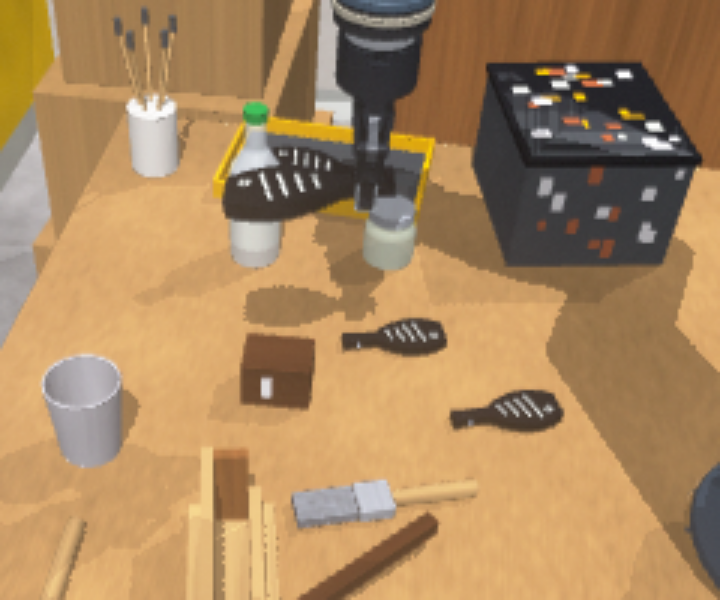

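Side view: the fish hangs from the pin near level, nose at (230,195), with the stand empty at (278,370). Now I ease the grip.

Run:
```python
from h import *
try:
    ctrl.clamp(6.5)
except Exception as e: print(repr(e))
st();ctrl.hold(1.0);st();
im,d,P=cloud("side");save('s3.png',cv2.resize(im[50:250,160:400],None,fx=3,fy=3));np.savez('side3.npz',P=P,im=im)
```

```text
t 9.58 pos [ 0.5181 -0.1464  0.27  ] F [-0.3 -0.5 -0.8] gap 0.0262 gf 39.3
t 10.58 pos [ 0.5181 -0.1464  0.27  ] F [-1.  -0.6 -0.8] gap 0.0262 gf 39.3
```

View pics/s3.png

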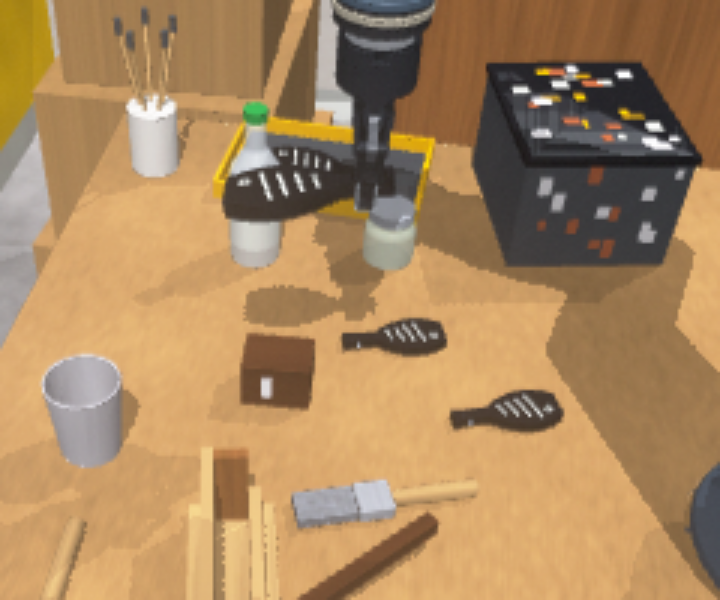

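No change in the picture or the force: 6.5 N was not taken. I'll check what the interface offers.

Run:
```python
from h import *
for e in (45,21,6):
    r=ctrl.clamp(e);print(e,r);st();ctrl.hold(.3);o=st()
print(o.keys())
im,d=vision.capture("wrist")
```

```text
45 False
t 11.37 pos [ 0.5181 -0.1464  0.27  ] F [ 0.  -0.2 -0. ] gap 0.0259 gf 44.2
t 11.67 pos [ 0.5181 -0.1464  0.27  ] F [-0.4  0.9  0. ] gap 0.0259 gf 44.2
21 False
t 11.88 pos [ 0.5181 -0.1464  0.27  ] F [-1.   0.8 -1.2] gap 0.0263 gf 44.2
t 12.18 pos [ 0.5181 -0.1464  0.27  ] F [-0.1 -0.3 -0.7] gap 0.0254 gf 44.2
6 False
t 12.4 pos [ 0.5181 -0.1464  0.27  ] F [ 1.  -0.1 -1. ] gap 0.0256 gf 44.2
t 12.7 pos [ 0.5181 -0.1464  0.27  ] F [-0.7 -0.3 -1. ] gap 0.0263 gf 44.2
dict_keys(['time_s', 'joint_pos', 'joint_vel', 'joint_torque', 'position', 'tool_rot', 'force', 'ft_torque', 'gripper_force', 'finger_gap'])
```

A higher effort is taken but a lower one is not, so the drive appears self-locking. I'll check the two calls' signatures; this moves nothing.

Run:
```python
from h import *
ctrl.clamp(effort=20);ctrl.movel([.5181,-.1464,.275],vel=.05);st()
ctrl.clamp(effort=8);ctrl.clamp();ctrl.movel([.5181,-.1464,.27],vel=.05);st()
ctrl.clamp(effort=5);ctrl.hold(2);st()
```

```text
t 13.22 pos [ 0.5183 -0.1465  0.2755] F [-0.4  0.4 -0.8] gap 0.026 gf 44.2
t 13.9 pos [ 0.5179 -0.1463  0.2695] F [ 0.6  0.8 -1.4] gap 0.0258 gf 44.2
t 16.12 pos [ 0.5181 -0.1464  0.27  ] F [-0.2  0.7 -2. ] gap 0.0259 gf 44.2
```

```bash
cat >> h.py <<'E'
def fishang(save_as=None,P=None,im=None,th=TF):
    """angle of fish nose below level (deg) in the plane normal to the pin, from side view"""
    if P is None: im,d,P=cloud("side")
    o=monitor.observe();R=o['tool_rot'];pin=o['position']-R[:,2]*G
    ex=np.array([np.cos(th),np.sin(th),0]);q=P-pin
    a=q@ex;b=q@np.array([-np.sin(th),np.cos(th),0]);c=q[...,2]
    rr=np.hypot(a,c)
    m=(abs(b)<.05)&(rr<.15)&(rr>.035)&(c<.03)&(im.max(-1)<255)&((c<-.045)|(abs(a)>.035))
    if m.sum()<20: print('few',m.sum());return None
    A=np.degrees(np.arctan2(-c[m],a[m]));
    ang=np.median(A);print('fish pts',m.sum(),'ang',round(ang,1),'rmax',round(rr[m].max(),3),'spread',np.round(np.percentile(A,[5,95]),1))
    return ang
E
python3 - <<'E'
from h import *
for n in('side2.npz','side3.npz'):
    z=np.load(n);fishang(P=z['P'],im=z['im'])
fishang();R=Rdown(TF)
for x in(.40,.518):
  for z in(.27,.35):
    j=[np.array(kinematics.ik([x,-.1464,zz],R)) for zz in(z,z+.01)]
    jx=np.array(kinematics.ik([x+.01,-.1464,z],R))
    print(x,z,np.round(j[0],1),'deg/m vert',np.round((j[1]-j[0])*100),'horiz',np.round((jx-j[0])*100))
E
```

```text
fish pts 589 ang 4.7 rmax 0.143 spread [-1.2 13.5]
fish pts 592 ang 4.6 rmax 0.144 spread [-1.4 13.2]
fish pts 591 ang 3.7 rmax 0.144 spread [-2.8 12.5]
0.4 0.27 [-20.1   3.2  -6.8  79.9   0.  -24.6] deg/m vert [  0.   0. 144. 144.   0.   0.] horiz [ 45. 111. 120.   9.   0.  45.]
0.4 0.35 [-20.1   4.1   5.7  91.6   0.  -24.6] deg/m vert [  0.  25. 175. 149.   0.   0.] horiz [ 45. 113. 125.  11.   0.  45.]
0.518 0.27 [-15.8  16.8   9.5  82.8   0.  -20.3] deg/m vert [  0.   7. 153. 146.   0.   0.] horiz [ 28. 121. 165.  44.   0.  28.]
0.518 0.35 [-15.8  18.3  23.3  95.    0.  -20.3] deg/m vert [  0.  38. 202. 164.   0.   0.] horiz [ 28. 132. 186.  54.   0.  28.]
```

Run:
```python
from h import *
fishang()
for d,v in((.04,.25),(.04,.32)):
    z0=.27;t=monitor.observe()['time_s']
    ctrl.movel([.5181,-.1464,z0+d],vel=v);o=monitor.observe();print(o['time_s']-t,np.abs(o['joint_vel']).max())
    ctrl.movel([.5181,-.1464,z0],vel=v);fishang();st()
```

```text
fish pts 591 ang 3.7 rmax 0.144 spread [-2.1 12.6]
0.30829999999999913 2.9478329311333757
fish pts 589 ang 4.7 rmax 0.144 spread [-0.7 13.6]
t 16.88 pos [ 0.5177 -0.1463  0.2704] F [-0.  -0.3 -0.7] gap 0.0259 gf 44.2
0.27500000000000213 3.692346486251226
fish pts 587 ang 5.3 rmax 0.142 spread [ 0.2 14.3]
t 17.48 pos [ 0.5177 -0.1463  0.2708] F [-0.3 -0.  -0.2] gap 0.0258 gf 44.2
```

Vertical shaking at 44 N only creeps about 1° a stroke, and the self-locking drive can't ease in mid-air. So I'll set the fish back on its stand and regrip at a lower force, to see what the gripper can give.

Run:
```python
from h import *
ctrl.movel([PIN[0],PIN[1],.11],vel=.2)
ctrl.movel([PIN[0],PIN[1],.0488],vel=.08);st()
ctrl.ungrasp();st()
print(ctrl.clamp(6.5));ctrl.hold(.1);st()
print(ctrl.clamp(10));st()
```

```text
t 19.35 pos [ 0.5184 -0.1465  0.0493] F [ 0.  -0.3  0.3] gap 0.0259 gf 44.3
t 19.96 pos [ 0.5181 -0.1464  0.0488] F [-0.4 -0.6 -0.9] gap 0.0856 gf 0.0
False
t 20.63 pos [ 0.5181 -0.1464  0.0488] F [-1.3  0.7  0.6] gap 0.0274 gf 19.6
False
t 20.85 pos [ 0.5181 -0.1464  0.0488] F [-0.1  0.   0.6] gap 0.0273 gf 19.6
```

Run:
```python
from h import *
ctrl.movel([PIN[0],PIN[1],.10],vel=.05);fishang()
ctrl.movel([PIN[0],PIN[1],.26],vel=.12);st();fishang()
for v in(.25,.25):
    ctrl.movel([PIN[0],PIN[1],.30],vel=v);ctrl.movel([PIN[0],PIN[1],.26],vel=v);fishang()
st()
```

```text
fish pts 1583 ang 60.7 rmax 0.15 spread [ 13.8 122.3]
t 23.56 pos [ 0.5178 -0.1463  0.2594] F [-0.6 -0.3 -2. ] gap 0.0274 gf 19.8
fish pts 344 ang 50.4 rmax 0.146 spread [46.5 59.9]
fish pts 290 ang 63.6 rmax 0.146 spread [60.4 74.1]
fish pts 288 ang 62.9 rmax 0.148 spread [60.  73.3]
t 24.94 pos [ 0.5178 -0.1463  0.2607] F [ 0.5  0.4 -1.1] gap 0.0275 gf 19.9
```

Run:
```python
from h import *
e=np.array([np.cos(TF),np.sin(TF),0]);p=np.array([PIN[0],PIN[1],.26])
for i,v in enumerate((.25,.25,.3,.3)):
    ctrl.movel(p+.04*e,vel=v);ctrl.movel(p,vel=v);a=fishang()
    if a>84: break
im,d,P=cloud("side");save('s4.png',cv2.resize(im[50:250,160:400],None,fx=3,fy=3));st()
```

```text
fish pts 246 ang 73.2 rmax 0.144 spread [69.2 83.4]
fish pts 222 ang 78.3 rmax 0.143 spread [73.4 88. ]
fish pts 191 ang 86.0 rmax 0.144 spread [80.3 95.3]
t 26.94 pos [ 0.5183 -0.1464  0.2603] F [ 0.4  0.7 -1.3] gap 0.0272 gf 19.8
```

View pics/s4.png

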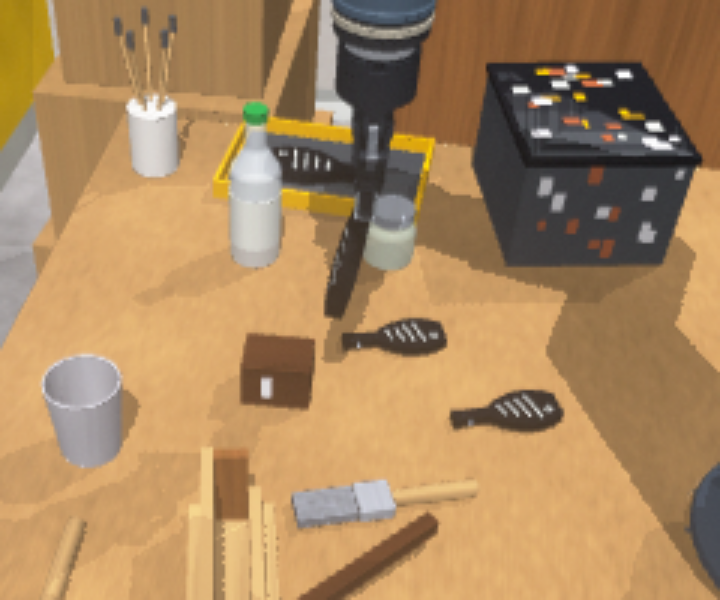

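The fish now hangs nearly straight, nose at about (338,310). I tighten the grip, carry it over the rack and measure its tilt there.

```bash
cat >> h.py <<'E'
def nose(th,cams=("side","top")):
    o=monitor.observe();R=o['tool_rot'];pin=o['position']-R[:,2]*G
    ex=np.array([np.cos(th),np.sin(th),0]);ey=np.array([-np.sin(th),np.cos(th),0])
    for c in cams:
        im,d,P=cloud(c);q=P-pin;a=q@ex;b=q@ey;z=q[...,2]
        for lo,hi in((-.15,-.12),(-.12,-.09),(-.09,-.06)):
            m=(abs(b)<.045)&(z>lo)&(z<hi)&(abs(a)<.06)&(im.max(-1)<120)
            if m.sum()>5: print(c,lo,m.sum(),'a pct',np.round(np.percentile(a[m],[5,50,95]),4),'zmin',np.round(z[m].min(),3),'b',np.round(np.percentile(b[m],[5,95]),3))
E
python3 - <<'E'
from h import *
nose(TF,("side",))
ctrl.clamp(45);st()
t=RO+.0*EX+.015*EY
ctrl.movel([PIN[0],PIN[1],.29],vel=.1)
R=Rdown(TR)
ctrl.movel([t[0],t[1],.29],R,vel=.15);ctrl.hold(.2);st();nose(TR)
im,d,P=cloud("side");save('s5.png',cv2.resize(im[120:320,160:400],None,fx=3,fy=3))
E
```

```text
side -0.15 31 a pct [0.0219 0.0361 0.04  ] zmin -0.139 b [-0.019  0.039]
side -0.12 67 a pct [0.0154 0.0292 0.0349] zmin -0.119 b [-0.018  0.043]
side -0.09 88 a pct [0.008  0.0204 0.0278] zmin -0.09 b [-0.022  0.043]
t 27.21 pos [ 0.5184 -0.1464  0.2598] F [-0.2  0.3 -0.4] gap 0.0262 gf 44.2
t 30.23 pos [0.5971 0.176  0.2901] F [-1.  -0.9  0. ] gap 0.026 gf 44.2
side -0.15 30 a pct [0.0132 0.0243 0.0286] zmin -0.141 b [0.001 0.038]
side -0.12 72 a pct [0.0078 0.0177 0.0253] zmin -0.12 b [-0.003  0.042]
side -0.09 109 a pct [0.0024 0.0124 0.0219] zmin -0.09 b [-0.002  0.041]
```

View pics/s5.png

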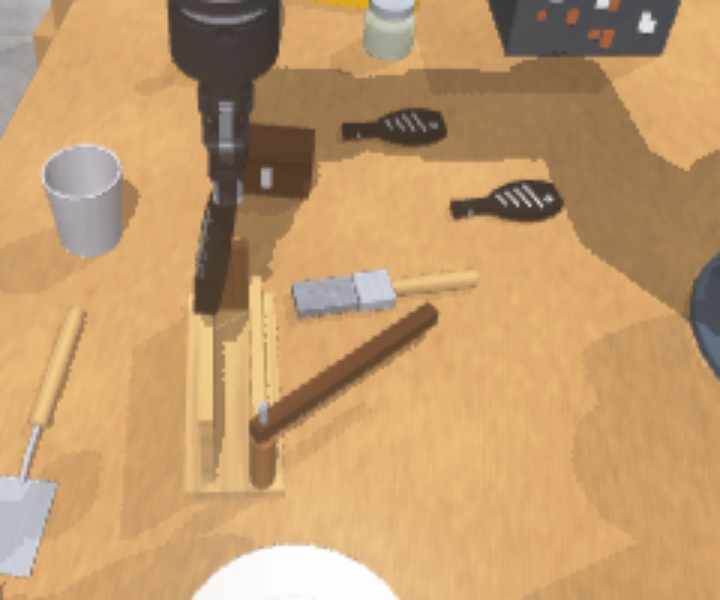

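Side view: the fish hangs over the slot with its nose at about (207,310), leaning about 10° to the rack's back. I tilt the hand about the pin to make it plumb, then recheck.

```bash
cat >> h.py <<'E'
def tcp(rx,ry,pz,tilt):
    R=Rdown(TR,tilt);p=RO+rx*EX+ry*EY
    return np.array([p[0],p[1],pz])+G*R[:,2],R
E
python3 - <<'E'
from h import *
p,R=tcp(0,.015,.305,10.5);ctrl.movel(p,R,vel=.05);ctrl.hold(.2);st();nose(TR)
im,d,P=cloud("wrist");np.save('w.npy',im)
E
```

```text
t 31.19 pos [0.5936 0.1755 0.2875] F [-0.3  0.7 -0.9] gap 0.0257 gf 44.2
side -0.15 20 a pct [-0.0088  0.0011  0.0085] zmin -0.14 b [0.03  0.038]
side -0.12 57 a pct [-0.0089 -0.0014  0.0081] zmin -0.118 b [0.038 0.042]
side -0.09 89 a pct [-0.009   0.0002  0.0075] zmin -0.089 b [0.031 0.041]
top -0.12 7 a pct [-0.0093 -0.0091  0.0019] zmin -0.11 b [-0.036 -0.025]
top -0.09 31 a pct [-0.0097 -0.0046  0.004 ] zmin -0.087 b [-0.036 -0.025]
```

Run:
```python
from h import *
p,R=tcp(.001,.015,.20,10.5);ctrl.movel(p,vel=.1);o=st()
for z in np.arange(.18,.150,-.002):
    p,_=tcp(.001,.015,z,10.5);ctrl.movel(p,vel=.03 if z<.165 else .06);o=monitor.observe()
    f=np.mean([monitor.observe()['force'] for _ in range(3)],0)
    if z<.165 or np.abs(f).max()>4: print(round(z,3),np.round(f,1))
    if f[2]>4 or np.abs(f[:2]).max()>6: break
st();nose(TR,("side",))
im,d,P=cloud("side");save('s6.png',cv2.resize(im[120:320,160:400],None,fx=3,fy=3))
```

```text
t 32.54 pos [0.595  0.1758 0.1822] F [ 0.9  0.3 -0.8] gap 0.0262 gf 44.2
0.164 [-0.7  0.8 -1.1]
0.162 [ 0.2 -0.2 -0.5]
0.16 [ 0.   0.2 -1.1]
0.158 [ 0.2 -0.  -0.5]
0.156 [-0.8  0.1  5.8]
t 36.02 pos [0.595  0.1759 0.1381] F [-0.8  0.1  5.8] gap 0.0259 gf 44.5
side -0.15 10 a pct [-0.0083  0.0001  0.0059] zmin -0.129 b [0.035 0.038]
side -0.12 39 a pct [-0.0096 -0.0014  0.0068] zmin -0.119 b [0.038 0.042]
side -0.09 65 a pct [-0.0098 -0.0018  0.0062] zmin -0.089 b [0.032 0.041]
```

View pics/s6.png

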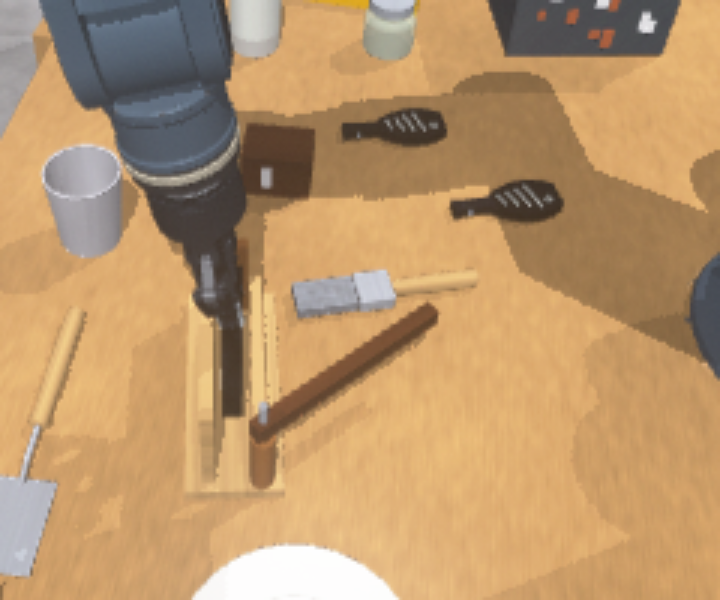

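Side view: the fish stands in the slot at about (232,360), nose on the floor, which the 5.8 N reading at pin height 0.156 confirms. I lean it slightly back, release, retreat and move round to the keeper's front.

```bash
cat >> h.py <<'E'
PV=RO-.025*EX+.103*EY
def kp(k,m,z,r=.185):
    u=-EY*np.cos(k)-EX*np.sin(k);n=EY*np.sin(k)-EX*np.cos(k)
    p=PV+r*u+n*(.019+m);th=np.arctan2(u[0],-u[1])  # tool y = -u
    return np.array([p[0],p[1],z]),Rdown(th)
E
python3 - <<'E'
from h import *
p,R=tcp(.005,.015,.157,10.5);ctrl.movel(p,vel=.03);st()
ctrl.ungrasp()
p=monitor.observe()['position'];ctrl.movel(p-.13*R[:,2],vel=.15);st()
q,Rk=kp(.95,.035,.26);print(q,kinematics.ik(q,Rk))
ctrl.goto(q,Rk);ctrl.clamp(20);st();print(monitor.observe()['joint_pos'])
im,d,P=cloud("top");np.savez('top7.npz',im=im,P=P)
a=cv2.resize(im[150:270,140:260],None,fx=3.3,fy=3.3)
im,d,P=cloud("side");b=cv2.resize(im[180:300,200:320],None,fx=3.3,fy=3.3)
save('s7.png',np.hstack([a,b]))
E
```

```text
t 36.41 pos [0.5988 0.1765 0.1383] F [-0.6  0.1 -1.1] gap 0.026 gf 44.3
t 38.16 pos [0.6218 0.181  0.2661] F [-0.2  0.1 -1.3] gap 0.0854 gf 0.0
[0.38940937 0.16018969 0.26      ] [22.36058895  2.68087044 -8.8599065  78.45922306  0.         65.67619826]
t 40.31 pos [0.3894 0.1602 0.26  ] F [-0.   0.4  1. ] gap -0.0002 gf 0.0
[ 2.23611571e+01  2.67851866e+00 -8.86061443e+00  7.84576837e+01
  1.73725698e-03  6.56767108e+01]
```

View pics/s7.png

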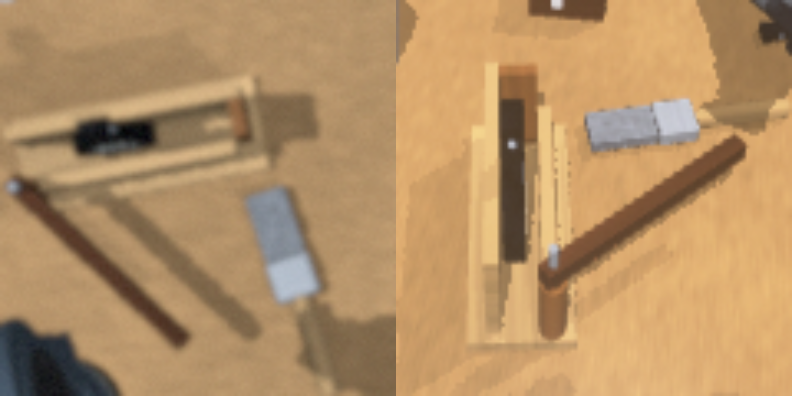

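Fish standing upright in the slot (top view about (115,135), side view (513,180)), keeper untouched, brush in place. Now I push the keeper home.

Run:
```python
from h import *
q,R=kp(.95,.035,.08);ctrl.movel(q,R,vel=.15)
for k in(.95,.8,.65,.5,.35,.2,.1,.05):
    q,R=kp(k,.002,.08);ctrl.movel(q,R,vel=.1)
    f=monitor.observe()['force'];print(k,np.round(f,1))
    if np.abs(f).max()>15:break
for k in np.arange(.03,-.08,-.01):
    q,R=kp(k,.0,.08);ctrl.movel(q,R,vel=.03)
    f=np.mean([monitor.observe()['force'] for _ in range(3)],0);fn=f[:2]@-EX;print(round(k,3),np.round(fn,1))
    if fn>7:break
st()
im,d,P=cloud("side");np.savez('side8.npz',im=im,P=P);b=cv2.resize(im[180:300,200:320],None,fx=4,fy=4);save('s8.png',b)
```

```text
0.95 [-1.5 -0.2  0.3]
0.8 [ 0.6  0.1 -0.7]
0.65 [-0.7  0.8 -0.4]
0.5 [-0.2 -0.3 -0.1]
0.35 [ 0.2 -0.4  0.9]
0.2 [ 0.4 -0.  -0.9]
0.1 [ 1.1 -0.3  0.2]
0.05 [ 0.5 -1.   0.8]
0.03 0.7
0.02 -1.0
0.01 0.3
-0.0 7.8
t 46.04 pos [0.5716 0.0724 0.0797] F [-7.7 -1.3  4. ] gap -0.0 gf 3.8
```

Run:
```python
from h import *
q,R=kp(-.008,.0,.08);ctrl.movel(q,R,vel=.03);ctrl.hold(.2);st()
q,R=kp(0,.03,.08);ctrl.movel(q,R,vel=.06)
ctrl.movel([q[0]-.03,q[1]-.02,.27],R,vel=.15)
ctrl.movel([.35,.02,.30],R,vel=.2);st()
im,d,P=cloud("top");a=cv2.resize(im[150:270,140:260],None,fx=3.3,fy=3.3);np.savez('top9.npz',im=im,P=P)
q=P[...,:2]-PV;kx=q@EX;ky=q@EY
m=(P[...,2]>.095)&(P[...,2]<.112)&(abs(kx)<.012)&(ky<-.02)&(ky>-.22)&(im[...,0]<110)
print(m.sum(),np.polyfit(-ky[m],-kx[m],1))
im,d,P=cloud("side");b=cv2.resize(im[180:300,200:320],None,fx=3.3,fy=3.3);save('s9.png',np.hstack([a,b]))
```

```text
t 46.54 pos [0.5719 0.0724 0.0796] F [-15.6  -2.2   9. ] gap 0.0001 gf 8.0
t 49.65 pos [0.3506 0.0201 0.2997] F [0.7 0.8 0.5] gap -0.0 gf 0.0
331 [-0.00873178  0.00139499]
```

View pics/s9.png

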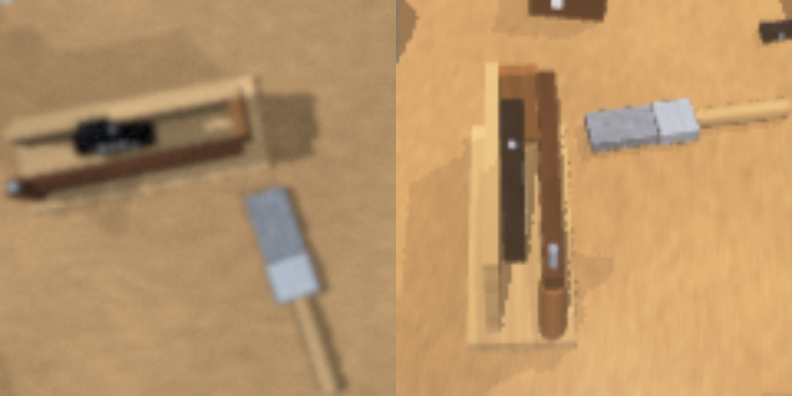

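The keeper lies home along the slot front (angle about 0), the fish stands upright behind it, and nothing else has moved. Handing in.

```bash
python3 -c "
from h import *
print(ctrl.job_done())"
```

```text
the job is handed in; nothing more can be done
None
```

I handed the job in at about 50 s: the fish stands upright in the slot with the keeper pushed home, but the mid-air easing was not done as asked — the gripper never grips below 20 N and cannot ease once closed, so after a firm level lift I set the fish back on its stand, regripped at 20 N (it swung to about 50° below level during that lift), shook it down to roughly 10–15° off plumb, and tightened again.

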